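# Empty the blue tumble-test barrel

## Robot

A 7-joint arm with a two-finger parallel gripper is mounted at the origin on a cart in front of the work surface, level with it; the furniture and walls round the work are solid. World frame = base frame: x ahead of the robot, y to its left, z up, the work surface at z = 0. Lengths are in m, angles in degrees, forces in N, time in s.
With the tool pointing down it reaches from about 0.4 to 0.875 m from the base axis. Payload 6.5 kg.
Tool frame: the origin (TCP) lies on the centre line of the jaws, within the pads' length; the fingertips stand 8 mm ahead of it and the grasp point (between the pads) lies 11 mm behind it; z points along the fingers, y is the line along which they close (so a half turn about z gives the same grasp; the last joint's range is limited). The gripper opens to 85 mm and grips with 20 to 120 N. Pads are 22 mm wide; open, the fingers measure 114 mm over their backs; the gripper's body (76 mm by 85 mm) begins 54 mm behind the grasp point. The pads swing forward as they close: fully open they stand 13 mm farther back than shut.
Start: joints at [65.65, 30.733, -0.252, 88.115, 0.149, 61.152, -4.079], TCP at [0.228, -0.609, 0.239] pointing down, gripper open.
Joint ranges: [-154.64, 154.64], [-21.42, 123.67], [-72.66, 72.17], [13.99, 137.28], [-74.86, 254.86], [10.95, 109.41], [-158.01, 158.01]. Speed limits (degrees/s): [136.94, 136.94, 180, 180, 180, 180, 180].

## Interface

Orientations are given as [roll, pitch, yaw] about the fixed x, y, z axes, in that order (R = Rz(yaw) Ry(pitch) Rx(roll)).
In Python, from cell import ctrl gives the robot as it stands. The module is installed in compiled form; this text tells all that it offers.
- The arm moves only by the shell command python3 -m crank 'ROWS' [FORCE]. ROWS is text: rows parted by semicolons, each of 7 numbers parted by spaces: the shift along the tool's x, y, z normalised to -1 to 1, where 1 is 100 mm, then the turn, a rotation vector about the tool's x, y, z normalised to -1 to 1, where 1 is 45 degrees, then the opening, from -1 (shut) to 1 (fully open). In form: dx dy dz wx wy wz fingers; .... A call has 1 to 8 rows; each row is the pose to reach, as a shift and turn from the pose commanded when the call began, along the tool's axes at that moment; what a row does not reach only later rows make up. A row lasts 1/10 s, in which the tool goes at most 50 mm and 8.59 degrees, less where a joint would pass 70% of its speed; a pose out of reach is approached as far as the arm can. A call with a number of a shift or a turn outside -1 to 1 is refused whole. A call with a gripper value outside its range is refused whole. The fingers move at their own pace and stop on an object; FORCE is the grip in N (left out, the last holds). Time passes only in rows, so rows that repeat a pose let the fingers close. It gives the time, the measured TCP pose, the force, the opening and the grip force at its end, in the units of the state.
- ctrl.get_state(): the state, without advancing time (a new reading comes with each control period).
- ctrl.snapshot(name): name is "scene" or "side" or "wrist"; returns a dict with "frame" (480x640x3 uint8, blue, green, red), "fx", "fy", "cx", "cy" (pixels), "k1" (the pictures are not rectified: a ray, as slopes to the right and down, at radius r is drawn at 1 + k1 r^2 times it, then the intrinsics apply), "world_to_cam" (4x4, takes a point from world to camera coordinates). Camera axes: x right, y up, looking along -z (the intrinsics and any distortion apply to the point x, -y, -z); pixel columns grow to the right and rows downward; lengths in m; the calibration is good to about 2 mm. A picture is of the moment at which its call begins. There is no depth.
- ctrl.finish_job(): hands the job in; it is judged then, once.
The state is a dict: "clock": time; "qpos": joint angles; "qd": joint speeds; "joint_torque": joint torques, N m; "eef_pos": TCP position; "ee_rot": TCP orientation; "wrist_force": force on the tool from outside, world axes, zero at the start; "wrist_torque": the same for the moment, N m; "opening": opening from 0.0 (shut) to 1.0 (fully open); "grasp_force": force on a finger pad.
Only numpy, scipy, OpenCV 4.12 (cv2) and the standard library are available. Lean on these libraries where they do the work, as an engineer would, in place of code of your own. Each camera call takes 0.05 s, during which the arm holds its last target. There are 200 camera calls.

## Task

The orange relay in the blue tumble-test barrel has finished its rattle test. Turn that barrel by its crank, clockwise as you face it, until its open side faces straight down and the relay drops into the tray beneath, then let go of the crank. Do not touch the relay itself, and leave the yellow barrel as it is.

Things in the scene. Friction and masses are not known exactly. Their poses are not given: they have to be found in the camera images.
- blue_tumbler: Fixed stand of the blue barrel, base 84 x 130 mm; between two uprights an open black tray (inside 56 x 120 mm in x, y; floor 9, rim 40 mm up). Origin: centre of its underside, on the bench. Its x axis is level along the axle, from the crank end (towards the robot) to the far end; y is left as you face the crank, z up. Axle 120 mm above the origin. End discs 104 mm across, at x = -30 and 30 mm.
- blue_barrel (a joint): Angle q of the blue six-sided barrel, rad: 0 = its one missing side (the port) straight up, growing clockwise seen from the robot (up, right, down); pi = straight down. Starts 0.8 to 1.3; stops at 0 and 3.5. Turns lightly (1 to 2 N at the crank), stays where left. Handle middle in the stand's frame, mm: x = -68, y = -50 sin(q - 2.094), z = 120 + 50 cos(q - 2.094).
- blue_grip (a point): Middle of the blue crank handle on the barrel's near end: a round bar parallel to the axle, 50 mm from it, 14 mm thick, 42 mm long, free on all sides. It is a sleeve that spins on its pin, so it can be pinched from above and led round without turning the gripper. It starts on the left, goes over the top and ends on the right, 25 mm higher than the axle.
- relay_0: The relay under test: a small orange box, 24 x 20 x 16 mm, about 12 g, loose at the bottom of the clear-walled blue barrel. Origin: centre of the underside as it lies at the start.
- yellow_grip (a point): Middle of the crank handle of the second tumbler: the same size and build, but with yellow end discs and handle and a black relay inside. The two tumblers stand in either place, about 0.25 to 0.55 m apart.

How it is judged:
By the outcome, as a careful person would: the job done as asked, in the order asked, and still so for the second after the job is handed in, with the robot touching nothing.
It also fails if it takes over 35 s, if anything falls off the work surface, if the arm or the gripper's body presses on something with over 40 N, if the wrist force passes 120 N, or if a joint passes its speed limit or range.

## Working session

There is one attempt and no reset: what is moved stays moved. The work goes in short steps, Python scripts to look and compute and a shell command to move; the robot and the scene stay as the last step left them, time stands still between calls to the robot, and variables do not carry over. Pictures are saved under pics/ and viewed, at most 10 in all, crops included, and the job is handed in when it is done.

```bash
mkdir -p pics; python3 - <<'E'
from cell import ctrl
import cv2
s=ctrl.get_state();print(s['clock'],s['eef_pos'],s['ee_rot'],s['opening'])
for n in("scene","side"):
    d=ctrl.snapshot(n);cv2.imwrite(f'pics/{n}1.png',d['frame'])
E
```

```text
0.0 [ 0.22800429 -0.60803209  0.23840337] [-1.79897713e+02  7.84417264e-03  2.05618278e+01] 0.9981924337117456
```

View pics/scene1.png

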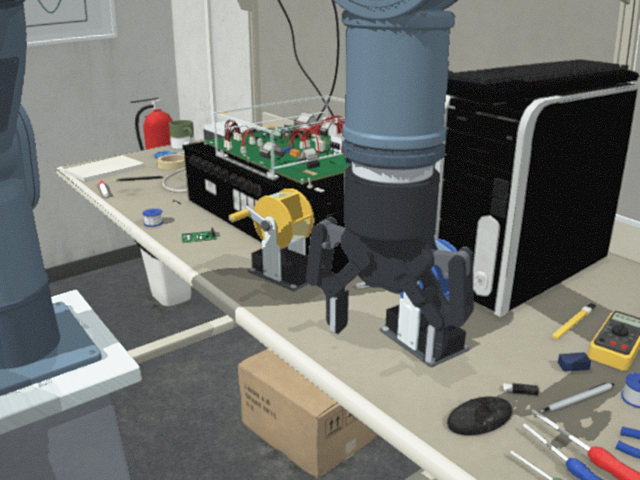

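View pics/side1.png

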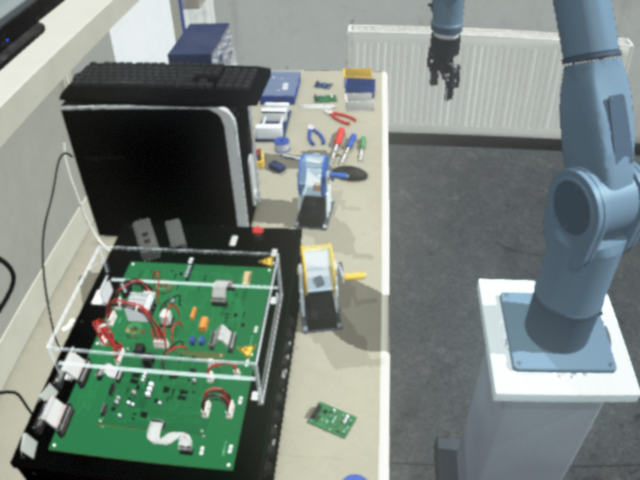

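Blue tumbler is at about (315,185) in the side view and sits behind the gripper in the scene view (425,310). Yellow is at (320,285) and (285,230). I'll take a closer look.

```bash
python3 - <<'E'
from cell import ctrl
import cv2,numpy as np
d=ctrl.snapshot("wrist");cv2.imwrite('pics/wrist1.png',d['frame'])
for n in("scene","side"):
    e=ctrl.snapshot(n);M=e['world_to_cam'];print(n,e['fx'],e['fy'],e['cx'],e['cy'],e['k1'],np.round(-M[:3,:3].T@M[:3,3],3))
f=e['frame'][135:240,260:400];cv2.imwrite('pics/side1c.png',cv2.resize(f,None,fx=5.5,fy=5.5,interpolation=cv2.INTER_CUBIC))
E
```

```text
scene 598.2502022397665 598.2502022397665 326.58077899599436 244.46969802634376 -0.15643945128120523 [-0.093 -0.928  0.542]
side 606.9453373614468 606.9453373614468 318.8180748417918 236.19614785162568 -0.18371107600419784 [0.408 0.865 0.963]
```

View pics/side1c.png

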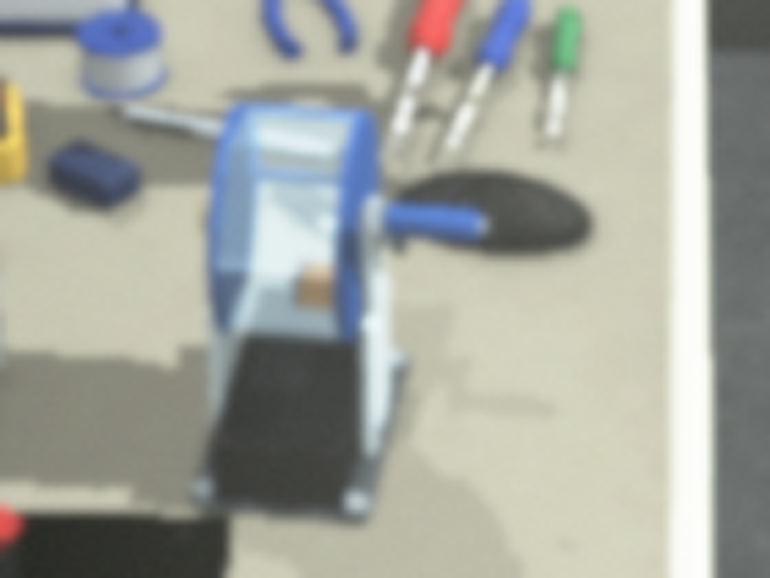

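View pics/wrist1.png

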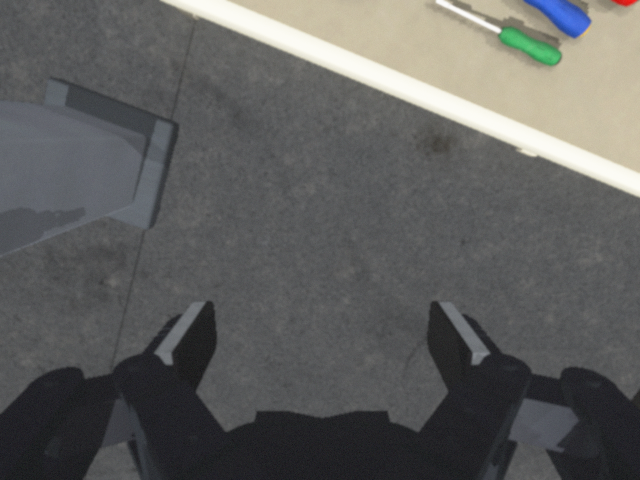

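```bash
cat > h.py <<'E'
import numpy as np,cv2
from cell import ctrl
from scipy.optimize import least_squares
def proj(d,P):
    M=d['world_to_cam'];p=np.atleast_2d(P)@M[:3,:3].T+M[:3,3]
    u,v=p[:,0]/-p[:,2],-p[:,1]/-p[:,2];k=1+d['k1']*(u*u+v*v)
    return np.c_[d['fx']*u*k+d['cx'],d['fy']*v*k+d['cy']]
def W(s,L):  # stand (x,y,yaw) -> world
    L=np.atleast_2d(L);c,n=np.cos(s[2]),np.sin(s[2])
    return np.c_[s[0]+c*L[:,0]-n*L[:,1],s[1]+n*L[:,0]+c*L[:,1],L[:,2]]
def handle(q,x=-.068): return [x,-.05*np.sin(q-2.094),.12+.05*np.cos(q-2.094)]
E
python3 - <<'E'
from h import *
a=ctrl.snapshot("side");b=ctrl.snapshot("scene")
c=lambda u,v:[260+u/5.5,135+v/5.5]
so=np.array([c(193,497),c(370,518),c(485,222),c(388,218)])
bo=np.array([[425,362],[467,348]])
def res(p):
    A=W(p,[[.042,.065,.004],[-.042,.065,.004],handle(p[3],-.089),handle(p[3],-.047)])
    B=W(p,[[-.042,-.065,.004],[.042,-.065,.004]])
    return np.r_[(proj(a,A)-so).ravel(),(proj(b,B)-bo).ravel()]
r=least_squares(res,[.55,-.2,-.3,1.],loss='soft_l1');p=r.x
print(p,np.round(r.fun,1));print('handle',W(p,handle(p[3])), 'axle',W(p,[0,0,.12]))
np.save('p.npy',p)
f=a['frame'].copy()
g=b['frame'].copy()
def draw(im,d,L,col):
    for u,v in proj(d,W(p,L)): cv2.circle(im,(int(u*5+.5),int(v*5+.5)),3,col,-1)
t=np.linspace(0,6.28,40)
out=[]
for im,d,(x0,y0) in((f,a,(255,140)),(g,b,(370,230))):
    im=cv2.resize(im,None,fx=5,fy=5,interpolation=cv2.INTER_CUBIC)
    for X in(-.03,.03): draw(im,d,np.c_[X+0*t,.052*np.cos(t),.12+.052*np.sin(t)],(0,0,255))
    draw(im,d,[[i*.042,j*.065,.0] for i in(-1,1) for j in(-1,1)],(0,255,0))
    draw(im,d,[handle(p[3],-.089),handle(p[3],-.047)],(0,255,255))
    out.append(im[y0*5:y0*5+600,x0*5:x0*5+(400 if 1 else 0)])
cv2.imwrite('pics/fit.png',np.hstack(out)[:600])
E
```

```text
[ 0.54374238 -0.37636053 -0.11683124  1.28552504] [-0.6  1.5 -0.1  1.3 -0.2  0.5  0.  -0.5  1.1  3.3 -0.9  0.6]
handle [[ 0.48042116 -0.33251884  0.15453011]] axle [[ 0.54374238 -0.37636053  0.12      ]]
```

View pics/fit.png

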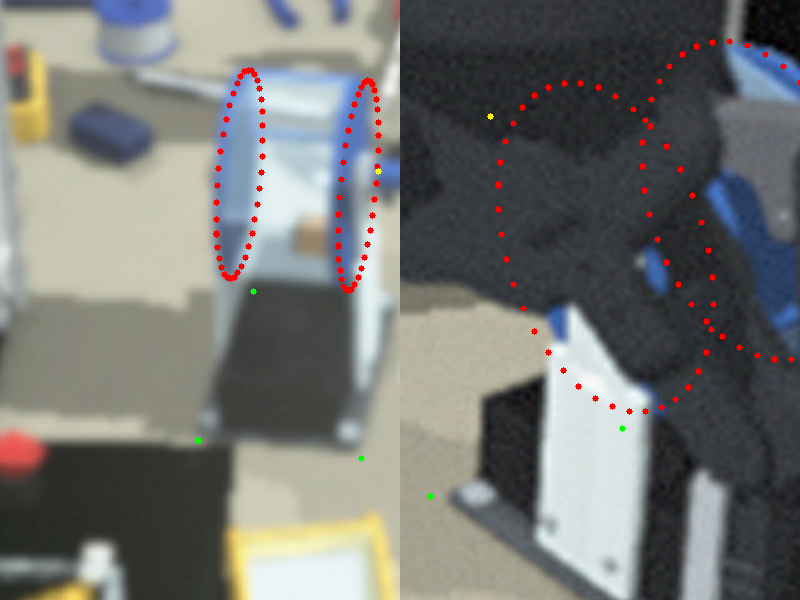

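Side view overlay is within a few px, so the pose is good to about 5–8 mm. I'll go to a vantage point above and behind the handle and check with the wrist camera.

```bash
python3 -m crank '0.43 -0.34 -0.02 0 0 0 1; 0.87 -0.69 -0.04 0 0 0 1; 0.87 -0.69 -0.04 0 0 0 1' && python3 -m crank '0.43 -0.34 -0.02 0 0 0 1; 0.87 -0.69 -0.04 0 0 0 1; 0.87 -0.69 -0.04 0 0 0 1' && python3 -m crank '0.43 -0.34 -0.02 0 0 0.15 1; 0.87 -0.69 -0.04 0 0 0.3 1; 0.87 -0.69 -0.04 0 0 0.45 1; 0.87 -0.69 -0.04 0 0 0.61 1; 0.87 -0.69 -0.04 0 0 0.61 1; 0.87 -0.69 -0.04 0 0 0.61 1'
python3 - <<'E'
from h import *
p=np.load('p.npy');print(ctrl.get_state()['eef_pos'],ctrl.get_state()['ee_rot'])
d=ctrl.snapshot('wrist');cv2.imwrite('pics/w2.png',d['frame'])
print(np.round(proj(d,W(p,[handle(p[3],-.089),handle(p[3],-.047),[.03,0,.172],[-.03,0,.172],[-.042,-.065,0],[-.042,.065,0],[.042,-.065,0],[.042,.065,0]]))))
cv2.imwrite('pics/scene2.png',ctrl.snapshot('scene')['frame'])
E
```

```text
clock: 0.65
eef_pos: [0.29, -0.5082, 0.2434]
ee_rot: [-179.9, -0.2, 21.0]
wrist_force: [0.7, 0.3, -0.1]
opening: 0.996
grasp_force: 0.0
clock: 0.95
eef_pos: [0.3466, -0.4131, 0.2476]
ee_rot: [-179.9, -0.2, 21.0]
wrist_force: [1.3, 0.0, 0.5]
opening: 1.0
grasp_force: 0.0
clock: 1.55
eef_pos: [0.3996, -0.3238, 0.2513]
ee_rot: [180.0, 0.0, -6.8]
wrist_force: [1.2, -1.0, 0.5]
opening: 0.998
grasp_force: 0.0
[ 0.39962783 -0.32384724  0.25134106] [ 1.79971307e+02  4.64307793e-03 -6.75240481e+00]
[[320. 151.]
 [320.  78.]
 [394. -99.]
 [388.  39.]
 [422.  95.]
 [292.  95.]
 [429.  -2.]
 [290.  -2.]]
```

View pics/w2.png

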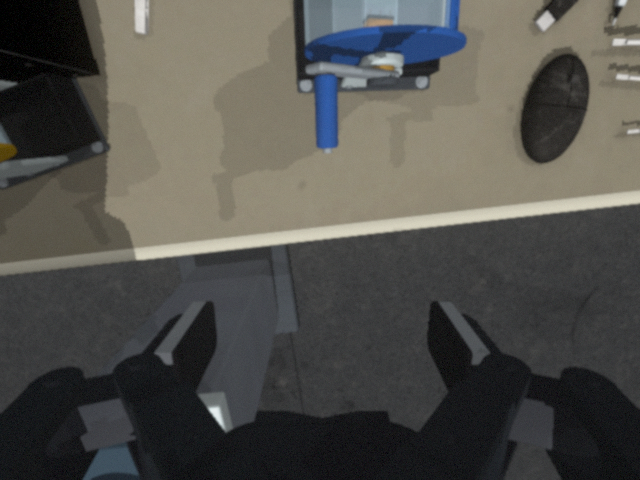

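The wrist view shows the blue handle from tip (327,149) to root (326,77), and the base's near edge from (300,92) to (438,88). I'll refit.

```bash
python3 - <<'E'
from h import *
a=ctrl.snapshot("side");d=ctrl.snapshot('wrist')
c=lambda u,v:[260+u/5.5,135+v/5.5]
so=np.array([c(193,497),c(370,518),c(485,222),c(388,218)])
wo=np.array([[327,149],[326,77],[300,92],[438,88]])
def res(p):
    A=W(p,[[.042,.065,.004],[-.042,.065,.004],handle(p[3],-.089),handle(p[3],-.047)])
    B=W(p,[handle(p[3],-.089),handle(p[3],-.047),[-.042,.065,.004],[-.042,-.065,.004]])
    return np.r_[(proj(a,A)-so).ravel(),(proj(d,B)-wo).ravel()]
r=least_squares(res,np.load('p.npy'),loss='soft_l1');p=r.x
print(p,np.degrees(p[2]),np.round(r.fun,1));np.save('p.npy',p)
s=ctrl.get_state();y=np.radians(s['ee_rot'][2]);tx=np.array([np.cos(y),np.sin(y),0]);ty=np.array([np.sin(y),-np.cos(y),0])
for q in np.r_[p[3],np.arange(1.4,3.2,.15),np.pi]:
    w=W(p,handle(q,-.070))[0]-[0,0,.011];e=w-s['eef_pos'];print(round(q,2),np.round(w,4),'rows units',np.round([e@tx*10,e@ty*10,-e[2]*10],2))
E
```

```text
[ 0.54569112 -0.38395058 -0.08539716  1.11914725] -4.892896706227285 [-0.3 -0.   0.2 -0.9 -0.5  1.5 -0.3  0.9  1.  -0.8  0.  -0.1  0.1  1.3
 -5.6  0.6]
1.12 [ 0.4795 -0.3367  0.1371] rows units [0.81 0.03 1.14]
1.4 [ 0.4787 -0.3461  0.1474] rows units [0.81 0.13 1.04]
1.55 [ 0.4782 -0.3522  0.1518] rows units [0.81 0.19 0.99]
1.7 [ 0.4776 -0.3589  0.1552] rows units [0.82 0.26 0.96]
1.85 [ 0.477  -0.3659  0.1575] rows units [0.82 0.33 0.94]
2.0 [ 0.4763 -0.3733  0.1588] rows units [0.82 0.4  0.92]
2.15 [ 0.4757 -0.3808  0.1589] rows units [0.82 0.48 0.92]
2.3 [ 0.4751 -0.3882  0.1579] rows units [0.83 0.55 0.93]
2.45 [ 0.4745 -0.3953  0.1559] rows units [0.83 0.62 0.95]
2.6 [ 0.4739 -0.4021  0.1527] rows units [0.83 0.69 0.99]
2.75 [ 0.4733 -0.4084  0.1486] rows units [0.83 0.75 1.03]
2.9 [ 0.4729 -0.4139  0.1436] rows units [0.84 0.81 1.08]
3.05 [ 0.4725 -0.4187  0.1378] rows units [0.84 0.86 1.13]
3.2 [ 0.4721 -0.4225  0.1314] rows units [0.84 0.89 1.2 ]
3.14 [ 0.4723 -0.4211  0.134 ] rows units [0.84 0.88 1.17]
```

```bash
python3 -m crank '0.4 0.02 0 0 0 0 1; 0.81 0.03 0 0 0 -0.04 1; 0.81 0.03 0.3 0 0 -0.04 1; 0.81 0.03 0.3 0 0 -0.04 1' && python3 -m crank '0 0 0.3 0 0 0 1; 0 0 0.6 0 0 0 1; 0 0 0.84 0 0 0 1; 0 0 0.84 0 0 0 1' 
python3 - <<'E'
from h import *
o=[cv2.resize(ctrl.snapshot(n)['frame'][y:y+h,x:x+w],(400,400)) for n,y,h,x,w in(('wrist',0,480,80,480),('side',110,120,270,120))]
cv2.imwrite('pics/c3.png',np.hstack(o))
E
```

```text
clock: 2.15
eef_pos: [0.4785, -0.3345, 0.2178]
ee_rot: [-179.8, 0.3, -5.0]
wrist_force: [-1.2, 0.1, -0.8]
opening: 1.0
grasp_force: 0.0
clock: 2.55
eef_pos: [0.4769, -0.3351, 0.135]
ee_rot: [-179.9, 0.3, -5.1]
wrist_force: [-0.7, 0.3, 0.4]
opening: 0.999
grasp_force: 0.0
```

View pics/c3.png

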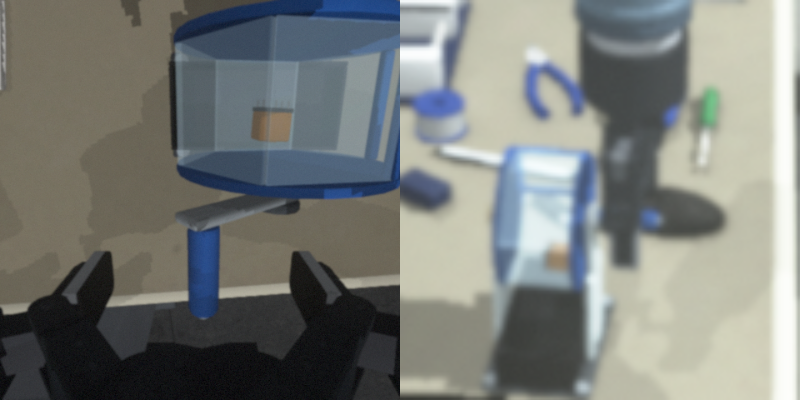

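The handle at (203,270) is centred between the fingers, and the finger spans the handle in the side view. I'll close.

```bash
python3 -m crank '0 0 0 0 0 0 -1; 0 0 0 0 0 0 -1; 0 0 0 0 0 0 -1; 0 0 0 0 0 0 -1; 0 0 0 0 0 0 -1; 0 0 0 0 0 0 -1; 0 0 0 0 0 0 -1; 0 0 0 0 0 0 -1' 25
python3 - <<'E'
from h import *
p=np.load('p.npy');s=ctrl.get_state();g=s['eef_pos']+[0,0,.011]
c,n=np.cos(p[2]),np.sin(p[2]);v=g[:2]-p[:2];print('opening mm',s['opening']*85,'stand frame x,y',c*v[0]+n*v[1],-n*v[0]+c*v[1],'z',g[2]-.12,np.hypot(-n*v[0]+c*v[1],g[2]-.12))
E
```

```text
clock: 3.45
eef_pos: [0.48, -0.3359, 0.1373]
ee_rot: [180.0, -0.0, -5.1]
wrist_force: [0.6, 0.2, 1.1]
opening: 0.153
grasp_force: 24.8
opening mm 13.008234771245952 stand frame x,y -0.06949981248452503 0.042249732179656635 z 0.028338966386264736 0.050873734727210226
```

```bash
python3 -m crank '0 0.053 -0.066 0 0 0 -1; 0 0.116 -0.122 0 0 0 -1; 0 0.189 -0.167 0 0 0 -1; 0 0.267 -0.199 0 0 0 -1; 0 0.35 -0.217 0 0 0 -1; 0 0.435 -0.221 0 0 0 -1; 0 0.519 -0.21 0 0 0 -1; 0 0.519 -0.21 0 0 0 -1' && python3 -m crank '0 0.081 0.025 0 0 0 -1; 0 0.157 0.063 0 0 0 -1; 0 0.226 0.113 0 0 0 -1; 0 0.284 0.174 0 0 0 -1; 0 0.329 0.239 0 0 0 -1; 0 0.329 0.239 0 0 0 -1; 0 0.329 0.239 0 0 0 -1'
python3 - <<'E'
from h import *
p=np.load('p.npy');s=ctrl.get_state();g=s['eef_pos']+[0,0,.011]
c,n=np.cos(p[2]),np.sin(p[2]);v=g[:2]-p[:2];y=-n*v[0]+c*v[1];z=g[2]-.12;print(y,z,'q',np.arctan2(-y,z)+2.094)
o=[cv2.resize(ctrl.snapshot(k)['frame'][Y:Y+h,x:x+w],(400,400)) for k,Y,h,x,w in(('wrist',0,480,80,480),('side',130,100,270,100))]
cv2.imwrite('pics/c4.png',np.hstack(o))
E
```

```text
clock: 4.25
eef_pos: [0.4756, -0.3852, 0.1554]
ee_rot: [-179.7, 0.1, -5.0]
wrist_force: [7.3, 2.2, -17.3]
opening: 0.152
grasp_force: 25.5
clock: 4.95
eef_pos: [0.4728, -0.4169, 0.133]
ee_rot: [-179.7, 0.1, -5.0]
wrist_force: [3.3, 5.4, -6.4]
opening: 0.152
grasp_force: 26.6
-0.0390942014117131 0.02403838263964475 q 3.113504835275495
```

View pics/c4.png

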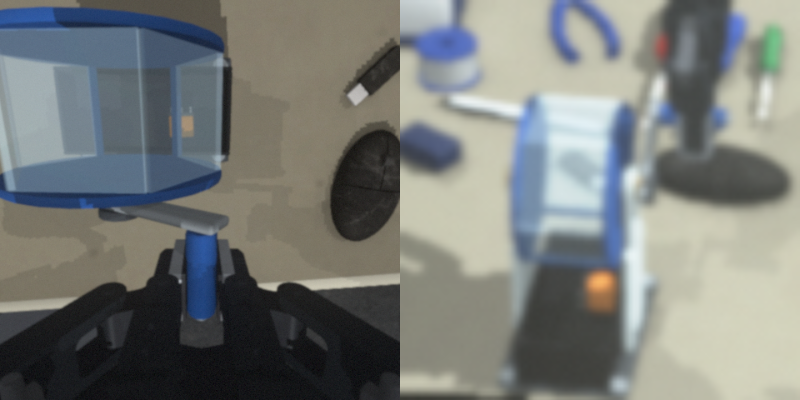

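Relay at (600,290) in the side crop now looks unobscured in the tray. I'll triangulate it, and nudge the crank the remaining ~2.5 mm.

```bash
python3 -m crank '0 0.015 0.022 0 0 0 -1; 0 0.015 0.022 0 0 0 -1; 0 0.015 0.022 0 0 0 -1'
python3 - <<'E'
from h import *
p=np.load('p.npy');s=ctrl.get_state();g=s['eef_pos']+[0,0,.011]
c,n=np.cos(p[2]),np.sin(p[2]);v=g[:2]-p[:2];y=-n*v[0]+c*v[1];z=g[2]-.12;print(y,z,'q',np.arctan2(-y,z)+2.094,'corr',np.arctan2(.0031-y,z+.0028)+2.094)
w=ctrl.snapshot('wrist');a=ctrl.snapshot('side')
def orange(im,x0,y0,x1,y1):
    h=cv2.cvtColor(im[y0:y1,x0:x1],cv2.COLOR_BGR2HSV);m=cv2.inRange(h,(5,110,90),(20,255,255));ys,xs=np.nonzero(m);return np.array([x0+xs.mean(),y0+ys.mean()]),len(xs)
A,na=orange(a['frame'],380-80,180,350,215);B,nb=orange(w['frame'],240,100,340,200);print(A,na,B,nb)
r=least_squares(lambda P:np.r_[proj(a,P)[0]-A,proj(w,P)[0]-B],[.54,-.38,.03])
v=r.x[:2]-p[:2];print('relay',r.x,'res',r.fun,'stand',c*v[0]+n*v[1],-n*v[0]+c*v[1],r.x[2])
E
```

```text
clock: 5.35
eef_pos: [0.4727, -0.4182, 0.131]
ee_rot: [-179.7, 0.1, -5.0]
wrist_force: [1.6, 6.2, -5.1]
opening: 0.152
grasp_force: 26.6
-0.040311996406023974 0.02200919828735623 q 3.1650513291279267 corr 3.145609524028478
[320.         201.89473684] 57 [nan nan] 0<stdin>:6: RuntimeWarning: Mean of empty slice.
  ret = ret.dtype.type(ret / rcount)
Traceback (most recent call last):
ValueError: Residuals are not finite in the initial point.
```

```bash
python3 -m crank '0 0 0 0 0 0 0; 0 0 0 0 0 0 1; 0 0 0 0 0 0 1; 0 0 0 0 0 0 1; 0 0 0 0 0 0 1; 0 0 -0.2 0 0 0 1; 0 0 -0.6 0 0 0 1; 0 0 -1 0 0 0 1' && python3 -m crank '-0.4 0 0 0 0 0 1; -0.8 0 0 0 0 0 1; -0.8 0 0 0 0 0 1; -0.8 0 0 0 0 0 1'
python3 - <<'E'
from h import *
p=np.load('p.npy')
a=ctrl.snapshot('side');w=ctrl.snapshot('wrist')
c,n=np.cos(p[2]),np.sin(p[2])
for z in(.017,.03,.06):
    r=least_squares(lambda P:proj(a,[P[0],P[1],z])[0]-[320,201.9],[.54,-.38]).x;v=r-p[:2];print(z,'relay stand xy',c*v[0]+n*v[1],-n*v[0]+c*v[1])
for q in(3.0,3.14,3.28):print(q,np.round(proj(w,W(p,[handle(q,-.089),handle(q,-.047)]))))
o=[w['frame'][0:240,140:540],a['frame'][140:230,270:420]]
cv2.imwrite('pics/c5.png',np.hstack([cv2.resize(o[0],(400,240)),cv2.resize(o[1],(400,240),interpolation=cv2.INTER_CUBIC)]))
E
```

```text
clock: 6.25
eef_pos: [0.4718, -0.4215, 0.2328]
ee_rot: [-180.0, 0.1, -5.1]
wrist_force: [-0.2, -1.5, 0.6]
opening: 1.001
grasp_force: 0.0
clock: 6.65
eef_pos: [0.3919, -0.4151, 0.2326]
ee_rot: [180.0, -0.0, -5.2]
wrist_force: [0.0, 0.2, 1.0]
opening: 1.001
grasp_force: 0.0
0.017 relay stand xy -0.007880559334049117 -0.02485043985020498
0.03 relay stand xy -0.011117107530172806 -0.0075623527961537085
0.06 relay stand xy -0.018586064905846737 0.03233323271320655
3.0 [[314. 153.]
 [313.  75.]]
3.14 [[321. 152.]
 [320.  76.]]
3.28 [[326. 152.]
 [326.  78.]]
```

View pics/c5.png

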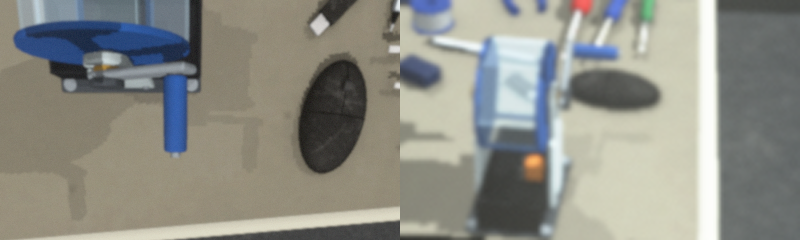

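```bash
python3 - <<'E'
from h import *
p=np.load('p.npy');c,n=np.cos(p[2]),np.sin(p[2])
a=ctrl.snapshot('side');w=ctrl.snapshot('wrist')
f=w['frame'][0:200,180:380]
cv2.imwrite('pics/c6.png',np.hstack([cv2.resize(f,(400,400),interpolation=cv2.INTER_CUBIC),cv2.resize(a['frame'][145:225,295:375],(400,400),interpolation=cv2.INTER_CUBIC)]))
for S,Wp in(([351.4,159.5],[315,153]),):
    r=least_squares(lambda P:np.r_[proj(a,P)[0]-S,proj(w,P)[0]-Wp],[.45,-.42,.145])
    v=r.x[:2]-p[:2];y=-n*v[0]+c*v[1];z=r.x[2]-.12
    print(r.x,r.fun,c*v[0]+n*v[1],y,z,'q',np.arctan2(-y,z)+2.094,np.arctan2(.003-y,z)+2.094)
E
```

```text
[ 0.45409067 -0.41568318  0.14600648] [ 0.36606435 -0.01856537 -0.01361457 -0.08427853] -0.08856006785146985 -0.03942987164452401 0.026006484704191424 q 3.0817277784807864 3.11492464977019
```

View pics/c6.png

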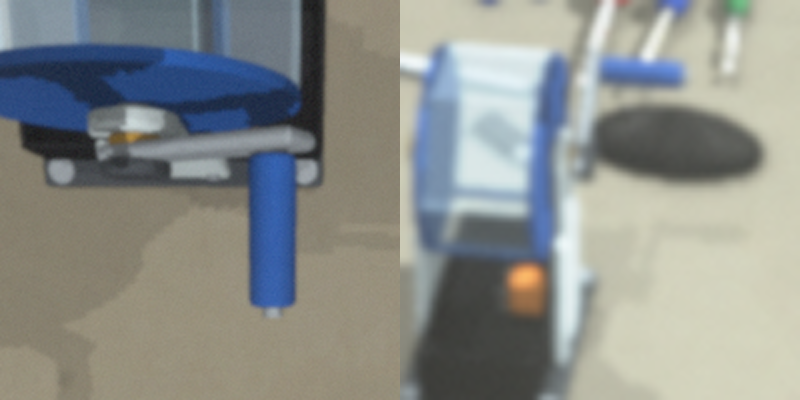

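Relay lies unobscured in the tray (side crop 525,288). The handle triangulates to q ≈ 3.1, and the gripper is clear.

```bash
python3 -c "
from cell import ctrl
print(ctrl.finish_job())"
```

```text
the job is handed in; nothing more can be done
None
```

I turned the blue barrel clockwise until its port faced down (q ≈ 3.1 rad measured, target π), the relay dropped into the tray, I let go of the crank without having gone near the yellow barrel, and I handed the job in at about 7 s; no verdict was returned.

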